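# Prove the leak tester on its reference leak, then sniff the ceramic feedthrough

### The arm

A 7-joint arm with a two-finger parallel gripper is mounted at the origin on the work surface. World frame = base frame: x ahead of the robot, y to its left, z up, the work surface at z = 0. Lengths are in m, angles in rad, forces in N, time in s.
With the tool pointing down it reaches from about 0.425 to 0.925 m from the base axis. Payload 6.8 kg.
Tool frame: the origin (TCP) lies between the finger pads, 19 mm behind the fingertips; this is the grasp point; z points along the fingers, y is the line along which they close (so a half turn about z gives the same grasp; the last joint's range is limited). The gripper opens to 85 mm and grips with 20 to 120 N. Pads are 22 mm wide; open, the fingers measure 114 mm over their backs; the gripper's body (76 mm by 85 mm) begins 54 mm behind the grasp point. The pads swing forward as they close: fully open they stand 13 mm farther back than shut.
Start: joints at [1.005, 0.477, 0.022, 1.555, -0.011, 1.109, -0.083], TCP at [0.298, -0.606, 0.25] pointing down, gripper open.
Joint ranges: [-2.96, 2.96], [-0.34, 2.1], [-1.41, 1.46], [0.24, 2.44], [-1.37, 4.51], [0.17, 1.92], [-2.96, 2.96]. Speed limits (rad/s): [2.39, 2.39, 3.14, 3.14, 3.14, 3.14, 3.14].

### API

Orientations are given as a unit quaternion [w, x, y, z].
In Python, from station import robot gives the robot as it stands.
- The arm moves only by the shell command python3 steer.py [FORCE], which reads ROWS from standard input. ROWS is a JSON list of rows, 1 to 10 of them, each an object with the fields jaw (the finger opening in m), d (a list: dx, dy, dz in units of 50 mm), rotvec (a list: a rotation vector rx, ry, rz in rad); a field left out counts as zero (the opening has to be given); each row shifts and turns the commanded pose from where the row before left it, along the tool's axes as they then stand; what a row does not reach is not made up. A row lasts 1/8 s, in which the tool goes at most 0.0625 m and 0.188 rad, less where a joint would pass 70% of its speed; a pose out of reach is approached as far as the arm can. The fingers move at their own pace and stop on an object; FORCE is the grip in N (left out, the last holds). Time passes only in rows, so rows that do not move let the fingers close. It prints the time, the measured TCP pose, the force, the opening and the grip force at its end. Input that does not fit is refused with a message, and nothing moves.
- robot.state(): the state, without advancing time (a new reading comes with each control period).
- robot.read_camera(name): name is "side" or "top" or "wrist"; returns the picture (384x512x3 uint8, blue, green, red); there is no depth.
- robot.camera_model(name): a dict with "intrinsics" (3x3 intrinsics, pixels), "extrinsics" (4x4, takes a point from camera to world coordinates). Camera axes: x right, y down, z forward; pixel columns grow to the right and rows downward; lengths in m; the calibration is good to about 2 mm. A picture is of the moment at which its call begins: read the wrist's pose just before it. camera_model takes no time and is no camera call; for the wrist camera it gives the pose at the moment of the call.
- robot.close_job(): hands the job in; it is judged then, once.
The state is a dict: "t": time; "joints": joint angles; "joint_velocities": joint speeds; "joint_torque": joint torques, N m; "position": TCP position; "tcp_rot": TCP orientation; "wrist_force": force on the tool from outside, world axes, zero at the start; "ft_torque": the same for the moment, N m; "grip_width": finger opening in m; "finger_force": force on a finger pad.
Only numpy, scipy, OpenCV 4.12 (cv2) and the standard library are available. Lean on these libraries where they do the work, as an engineer would, in place of code of your own. Each camera call takes 0.05 s, during which the arm holds its last target. There are 200 camera calls.

### The job

Take the yellow cordless leak tester out of its dock and prove it: hold the tip of its probe still for two seconds about 5 mm in front of the reference-leak port on the dock's sloping face, on the port's axis and pointing squarely at it, without touching. Then carry the tester over to the gas manifold and finish with the robot still holding it there, motionless and upright with the tip about 5 mm above the middle of the brass cap on the white ceramic feedthrough, not touching it. Neither the tester nor the robot may touch the manifold or its three fittings at any time, and the bottle, the jar and the steel spacer stay where they stand.

Things in the scene. Friction and masses are not known exactly. Their poses are not given: they have to be found in the camera images.
- tester: Loose cordless leak tester, about 200 g, upright in the dock's holster. Origin at the TIP of its probe (lowest point), z from the tip up through the handle. Probe: round, 8 mm across, z = 0 to 70 mm, black nose. Handle: yellow box on the same axis, 34 (x) by 30 mm (y), z = 70 to 175 mm, small screen on its -x side. Good grip: across y, TCP at z = 130 to 150 mm.
- dock: Fixed console, 130 mm wide (y), 190 deep. Origin on the bench, z up. Back: cream deck 80 mm high. Front: dark blue face sloping down to -x, 25 degrees, with a screen on its -y half, the port on its +y half. Holster at x = 52 mm, y = 0: black sleeve, 2 mm play, top 105 mm above the bench; the handle's foot rests on the deck, the tip hangs 10 mm above the bench: lift 95 mm straight up to free it.
- ref_port: Reference-leak port: a bright steel collar, 26 mm across, with a black hole and a green ring round its foot, standing on the dock's sloping face (it does not move on the dock). Origin at the centre of its mouth, the outermost point; z points squarely out of the port, 25 degrees off vertical, leaning to the dock's -x side.
- manifold: Fixed gas manifold: steel tube 36 mm across, 200 mm long along y (brass nipple at the -y end) on a dark plate 100 x 240 x 8 mm. Origin on the bench under its middle, z up. Three upright necks at y = -70, 0, +70 mm carry feedthrough, gauge and valve in any order, each in an aluminium clamp ring 45 mm across whose bolt reaches 38 mm to +x.
- feedthrough: Fixed fitting on one of the three necks, z up: white ribbed ceramic insulator 20 mm across with a flat brass cap 12 mm across on top. Origin in its clamp joint, 85 mm above the bench.
- cap_top (a point): Centre of the top face of the feedthrough's brass cap: the place to hover over. 113 mm above the bench; z up.
- gauge: Fixed pressure gauge head on another neck: black box 46 x 44 mm with a blue band and a steel plug on top, its top 165 mm above the bench. Origin in its clamp joint, 85 mm above the bench.
- valve: Fixed hand valve on the remaining neck: steel body with a red hand wheel 49 mm across, its top 154 mm above the bench. Origin in its clamp joint, 85 mm above the bench.
- bottle: Loose bystander: clear bottle with a blue cap, 56 mm across, 140 mm high. Origin at the centre of its underside.
- jar: Loose bystander: white jar with a red lid, 60 mm across, 60 mm high. Origin at the centre of its underside.
- spacer: Loose bystander: dark steel spacer block 45 x 45 x 22 mm with a hole. Origin at the centre of its underside.

How it is judged:
By the outcome, as a careful person would: the job done as asked, in the order asked, and still so for the second after the job is handed in, while the arm keeps its last pose, push and grip.
It also fails if it takes over 59 s, if anything falls off the work surface, if the arm or the gripper's body presses on something with over 40 N, if the wrist force passes 120 N, or if a joint passes its speed limit or range.

## Working session

There is one attempt and no reset: what is moved stays moved. The work goes in short steps, Python scripts to look and compute and a shell command to move; the robot and the scene stay as the last step left them, time stands still between calls to the robot, and variables do not carry over. Pictures are saved under pics/ and viewed, at most 10 in all, crops included, and the job is handed in when it is done.

```bash
ls; mkdir -p pics; python3 - <<'E'
from station import robot
import cv2,numpy as np
np.set_printoptions(precision=4,suppress=True)
s=robot.state();print(s['t'],s['position'],s['tcp_rot'])
for n in ("side","top"):
    cv2.imwrite(f"pics/{n}0.png",robot.read_camera(n)); m=robot.camera_model(n);print(n,np.array(m['intrinsics']),np.array(m['extrinsics']))
E
```

```text
pics
station.py
steer.py
0.0 [ 0.2981 -0.605   0.249 ] [-0.0009  0.9739  0.2269 -0.0003]
side [[482.8548   0.     254.6059]
 [  0.     482.8548 186.7047]
 [  0.       0.       1.    ]] [[ 0.9888 -0.0824  0.1246  0.4447]
 [-0.1484 -0.6374  0.7561 -0.8112]
 [ 0.0172 -0.7661 -0.6424  0.8109]
 [ 0.      0.      0.      1.    ]]
top [[394.1068   0.     257.2927]
 [  0.     394.1068 191.9047]
 [  0.       0.       1.    ]] [[-0.0123 -0.9891  0.1468  0.4195]
 [-0.9999  0.0116 -0.0057  0.0269]
 [ 0.0039 -0.1469 -0.9891  1.1493]
 [ 0.      0.      0.      1.    ]]
```

View pics/top0.png

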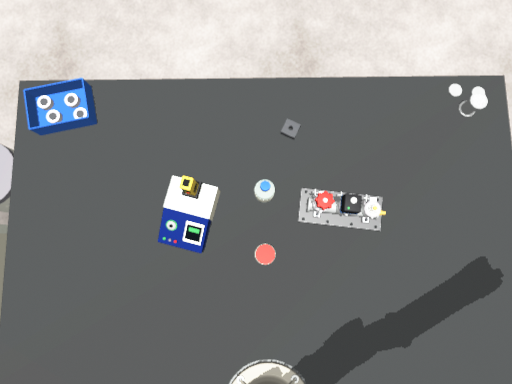

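View pics/side0.png

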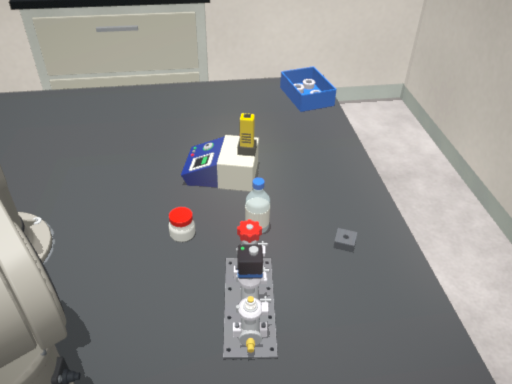

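The top view has the dock at (188,214), with the yellow tester at (188,186) and the port at (171,226). The manifold is at (342,208): valve (325,200), gauge (351,203), feedthrough (373,209) at the nipple (-y) end. The bottle is at (264,190), the jar at (265,254) and the spacer at (290,129). The side view agrees, with the feedthrough cap near (250,300). Next I'll enlarge the details.

```bash
cat > h.py <<'E'
import numpy as np, cv2
from station import robot
np.set_printoptions(precision=4,suppress=True)
def cam(n):
    m=robot.camera_model(n);return np.array(m['intrinsics']),np.array(m['extrinsics'])
def proj(n,P,c=None):
    K,E=c or cam(n);p=(np.atleast_2d(P)-E[:3,3])@E[:3,:3]@K.T;return p[:,:2]/p[:,2:]
def onz(n,uv,z,c=None):
    K,E=c or cam(n);d=E[:3,:3]@np.linalg.solve(K,[uv[0],uv[1],1]);return E[:3,3]+d*(z-E[2,3])/d[2]
E
python3 - <<'E'
import cv2,numpy as np
t=cv2.imread('pics/top0.png');s=cv2.imread('pics/side0.png')
def c(im,x,y,w,h,W,H): 
    o=cv2.resize(im[y:y+h,x:x+w],(W,H),interpolation=cv2.INTER_CUBIC)
    for i in range(0,w,10): cv2.line(o,(i*W//w,0),(i*W//w,8 if i%50 else 16),(0,255,0),1)
    for i in range(0,h,10): cv2.line(o,(0,i*H//h),(8 if i%50 else 16,i*H//h),(0,255,0),1)
    return o
a=np.hstack([c(t,150,170,80,60+30,400,450)[:300*1+150],c(s,170,105,100,90,400,360) if 0 else c(s,180,105,80,90,400,450)])
cv2.imwrite('pics/dock.png',a)
b=np.hstack([c(t,290,180,100,60,500,300),c(s,215,280,60,60,300,300)])
cv2.imwrite('pics/man.png',b)
E
```

```text
(no output)
```

View pics/dock.png

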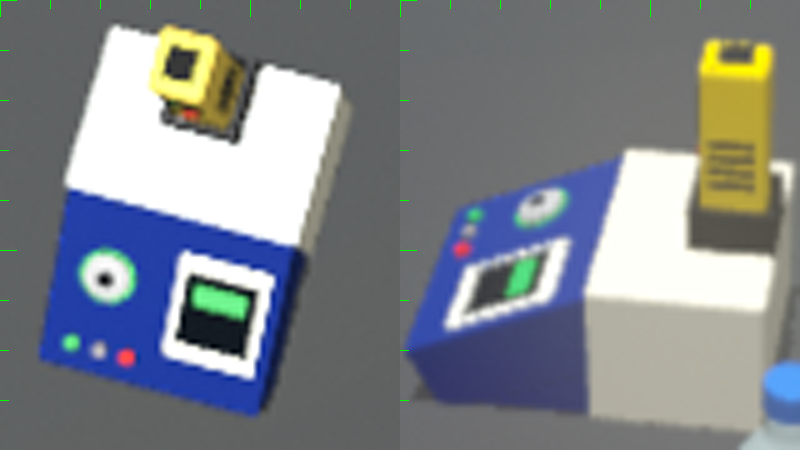

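View pics/man.png

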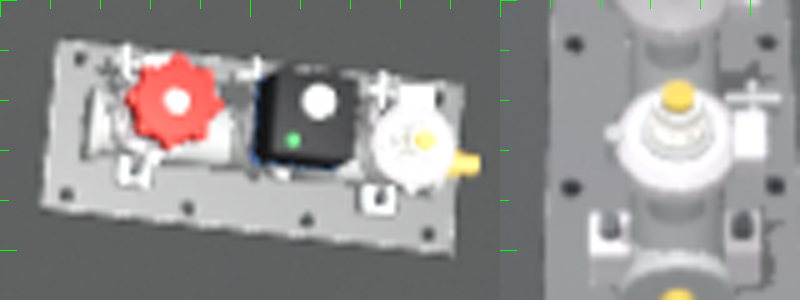

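Both crops are scaled 5x. In the dock crop I can see the deck corners, the port hole (top ~(105,278), side ~(540,200)) and the tester's top. In the manifold crop the cap is at top (425,140) and side (678,90).

```bash
python3 - <<'E'
from h import *
from scipy.optimize import least_squares
T=lambda X,Y,x0,y0:np.array([x0+(X+.5)/5-.5,y0+(Y+.5)/5-.5])
ct,cs=cam('top'),cam('side')
def tri(a,b):
    f=lambda P:np.r_[proj('top',P,ct)[0]-a,proj('side',P,cs)[0]-b]
    r=least_squares(f,[.5,0,.1]);return r.x,np.abs(r.fun).max()
print('port',tri(T(105,278,150,170),T(140,200,180,105)))
print('tester top',tri(T(183,65,150,170),T(337,52,180,105)),onz('top',T(183,65,150,170),.185,ct),onz('side',T(337,52,180,105),.185,cs))
print('cap',onz('top',T(425,140,290,180),.113,ct),onz('side',T(178,88,215,280),.113,cs))
for p in [(112,25),(67,187),(298,247),(343,88)]: print('deck',onz('top',T(*p,150,170),.08,ct))
for p in [(225,150),(187,295),(362,310)]: print('deck side',onz('side',T(*p,180,105),.08,cs))
for p in [(60,38),(42,207),(452,253),(463,85)]: print('plate',onz('top',T(*p,290,180),.008,ct))
print('bottle',onz('top',(265,187),.14,ct),'jar',onz('top',(265,254),.06,ct),'spacer',onz('top',(290,129),.02,ct))
E
```

```text
port (array([0.4909, 0.2604, 0.0621]), np.float64(0.03728627221187253))
tester top (array([0.588 , 0.1973, 0.1856]), np.float64(0.036080884731433116)) [0.588  0.1974 0.185 ] [0.5882 0.1983 0.185 ]
cap [ 0.5277 -0.2888  0.113 ] [ 0.5273 -0.2893  0.113 ]
deck [0.6292 0.2555 0.08  ]
deck [0.5396 0.2782 0.08  ]
deck [0.5054 0.1522 0.08  ]
deck [0.5925 0.128  0.08  ]
deck side [0.5386 0.2759 0.08  ]
deck side [0.5068 0.1497 0.08  ]
deck side [0.5916 0.1266 0.08  ]
plate [ 0.6013 -0.1098  0.008 ]
plate [ 0.5023 -0.0965  0.008 ]
plate [ 0.4729 -0.3328  0.008 ]
plate [ 0.5707 -0.3449  0.008 ]
bottle [0.5819 0.001  0.14  ] jar [0.4095 0.0017 0.06  ] spacer [ 0.7747 -0.0789  0.02  ]
```

The rows are not in the units I measure in: shifts go in units of 50 mm. I convert before sending: -0.0423 m is -0.846, 0.044 m is 0.88.

```bash
echo '[{"jaw": 0.085,"d": [0.88,-0.846,-0.16]},{"jaw": 0.085,"d": [0.88,-0.846,-0.16]},{"jaw": 0.085,"d": [0.88,-0.846,-0.16]},{"jaw": 0.085,"d": [0.88,-0.846,-0.16]},{"jaw": 0.085,"d": [0.88,-0.846,-0.16]},{"jaw": 0.085,"d": [0.88,-0.846,-0.12]},{"jaw": 0.085,"d": [0.88,-0.846,-0.12]}]' | python3 steer.py && echo '[{"jaw": 0.085,"d": [0.88,-0.846,0]},{"jaw": 0.085,"d": [0.88,-0.846,0]},{"jaw": 0.085,"d": [0.88,-0.846,0]},{"jaw": 0.085,"d": [0.88,-0.846,0]},{"jaw": 0.085,"d": [0.88,-0.846,0]},{"jaw": 0.085,"d": [0.88,-0.846,0]},{"jaw": 0.085,"d": [0.88,-0.846,0]}]' | python3 steer.py && echo '[{"jaw": 0.085,"rotvec": [0,0,-0.187]},{"jaw": 0.085,"rotvec": [0,0,-0.187]},{"jaw": 0.085,"rotvec": [0,0,-0.187]},{"jaw": 0.085,"rotvec": [0,0,-0.187]},{"jaw": 0.085,"rotvec": [0,0,-0.187]},{"jaw": 0.085,"rotvec": [0,0,-0.187]},{"jaw": 0.085,"rotvec": [0,0,-0.187]},{"jaw": 0.085,"rotvec": [0,0,-0.187]},{"jaw": 0.085,"rotvec": [0,0,-0.187]},{"jaw": 0.085,"rotvec": [0,0,-0.187]}]' | python3 steer.py && echo '[{"jaw": 0.085,"rotvec": [0,0,-0.187]},{"jaw": 0.085,"rotvec": [0,0,-0.187]},{"jaw": 0.085,"rotvec": [0,0,-0.187]},{"jaw": 0.085},{"jaw": 0.085}]' | python3 steer.py; python3 - <<'E'
from h import *
s=robot.state();print(s['t'],s['joints'],s['position'],s['tcp_rot']);K,E=cam('wrist');print(K,E)
cv2.imwrite('pics/w1.png',robot.read_camera('wrist'))
E
```

```text
t: 0.98
position: [0.4439, -0.2018, 0.3021]
tcp_rot: [0.0, 0.974, 0.227, -0.0]
wrist_force: [1.4, -1.0, -0.5]
grip_width: 0.0851
finger_force: 0.0
t: 1.85
position: [0.5896, 0.1995, 0.3016]
tcp_rot: [0.0, 0.974, 0.227, -0.0]
wrist_force: [0.5, -0.9, 0.9]
grip_width: 0.0849
finger_force: 0.0
t: 3.1
position: [0.589, 0.1977, 0.3015]
tcp_rot: [-0.0, 0.393, 0.92, -0.0]
wrist_force: [-0.1, 0.9, -0.1]
grip_width: 0.0847
finger_force: 0.0
t: 3.72
position: [0.5891, 0.1978, 0.3017]
tcp_rot: [-0.0, 0.128, 0.992, -0.0]
wrist_force: [0.8, 0.4, -0.5]
grip_width: 0.0851
finger_force: 0.0
3.725 [ 0.2347  0.5    -0.9305  1.583   0.4142  1.2695  0.5522] [0.5891 0.1978 0.3017] [-0.0002  0.1279  0.9918 -0.0001]
[[266.9103   0.     256.6252]
 [  0.     266.9103 191.1649]
 [  0.       0.       1.    ]] [[ 0.2543  0.9158  0.311   0.5095]
 [ 0.9671 -0.2408 -0.0816  0.2193]
 [ 0.0001  0.3215 -0.9469  0.4248]
 [ 0.      0.      0.      1.    ]]
```

View pics/w1.png

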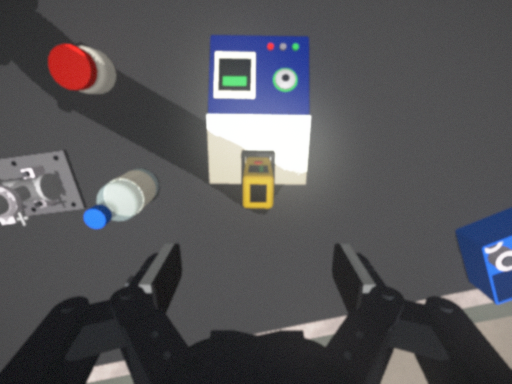

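The wrist view is squared up with the dock: port hole at (285,80), tester top face about (243–274, 177–209), bottle, jar and manifold clear.

```bash
cat >> h.py <<'E'
def blob(im,box,lo,hi):
    x0,y0,x1,y1=box;h=cv2.cvtColor(im[y0:y1,x0:x1],cv2.COLOR_BGR2HSV)
    m=cv2.inRange(h,np.array(lo),np.array(hi));n,l,st,c=cv2.connectedComponentsWithStats(m)
    k=1+np.argmax(st[1:,4]);return c[k]+[x0,y0],st[k]+[x0,y0,0,0,0],(l==k)
E
python3 - <<'E'
from h import *
from scipy.optimize import least_squares
im=cv2.imread('pics/w1.png');c=cam('wrist')
print('hole',blob(im,(275,70,296,90),(0,0,0),(180,255,70))[:2])
print('green',blob(im,(268,62,302,96),(40,80,50),(90,255,255))[:2])
print('yellow',blob(im,(230,140,290,225),(15,120,60),(40,255,255))[:2])
for p in [(243,177),(274,177),(243,209),(274,209),(258.5,193)]:print(onz('wrist',p,.185,c))
x,y=blob(im,(275,70,296,90),(0,0,0),(180,255,70))[0]
cs,ct=cam('side'),cam('top')
f=lambda P:np.r_[proj('wrist',P,c)[0]-[x,y],proj('side',P,cs)[0]-[207.6,144.6],proj('top',P,ct)[0]-[170.6,225.2]]
r=least_squares(f,[.5,.2,.1]);print(r.x,r.fun)
for p in [(208,113),(310,115),(307,185),(209,184)]:print('deck',onz('wrist',p,.08,c))
E
```

```text
Traceback (most recent call last):
  File "h.py", line 13, in blob
    k=1+np.argmax(st[1:,4]);return c[k]+[x0,y0],st[k]+[x0,y0,0,0,0],(l==k)
        ~~~~~~~~~^^^^^^^^^^
ValueError: attempt to get argmax of an empty sequence
```

```bash
python3 - <<'E'
from h import *
from scipy.optimize import least_squares
im=cv2.imread('pics/w1.png');c=cam('wrist')
print(cv2.cvtColor(im[66:96,270:302],cv2.COLOR_BGR2GRAY)[6:22:1,6:26])
hole=blob(im,(279,72,292,87),(0,0,0),(180,255,130));print('hole',hole[:2])
print('green',blob(im,(268,62,302,96),(40,80,50),(90,255,255))[:2])
print('yellow',blob(im,(230,140,290,225),(15,120,60),(40,255,255))[:2])
for p in [(243,177),(274,177),(243,209),(274,209),(258.5,193)]:print(onz('wrist',p,.185,c))
x,y=hole[0]
cs,ct=cam('side'),cam('top')
f=lambda P:np.r_[proj('wrist',P,c)[0]-[x,y],proj('side',P,cs)[0]-[207.6,144.6],proj('top',P,ct)[0]-[170.6,225.2]]
r=least_squares(f,[.5,.2,.1]);print(r.x,r.fun)
for p in [(208,113),(310,115),(307,185),(209,184)]:print('deck',onz('wrist',p,.08,c))
E
```

```text
[[160 183 196 208 216 218 219 216 217 211 211 213 214 217 215 204 193 173
  144 109]
 [180 198 211 219 219 220 218 209 198 188 190 198 209 218 220 218 207 195
  165 133]
 [193 206 218 221 223 216 201 178 153 136 140 159 187 209 220 220 217 204
  185 154]
 [204 216 221 222 220 205 167 134 104  88  90 112 152 189 214 221 219 212
  194 172]
 [212 220 223 223 219 197 144  96  74  70  70  80 121 169 207 219 222 217
  206 184]
 [213 221 223 223 217 183 128  88  69  69  69  75 109 159 207 221 224 220
  210 193]
 [214 222 225 225 217 183 133  89  70  67  67  77 113 165 208 223 224 222
  215 198]
 [212 224 225 224 222 198 153 111  87  79  81  98 138 185 217 224 225 222
  216 201]
 [210 224 227 227 227 218 191 155 129 119 120 142 175 210 226 226 226 222
  215 197]
 [210 223 226 230 229 229 220 200 185 180 183 195 214 225 228 227 226 221
  210 192]
 [205 220 227 230 230 231 230 228 228 225 225 227 229 231 230 228 226 218
  204 187]
 [191 211 225 230 232 235 235 237 237 237 236 235 234 233 233 229 224 214
  193 176]
 [181 197 219 228 234 237 238 238 240 239 240 238 236 234 231 226 219 206
  186 170]
 [174 184 198 219 231 238 240 240 241 241 240 239 236 231 228 219 206 191
  177 156]
 [168 177 184 201 220 231 234 237 239 239 238 236 233 226 218 203 191 177
  162 136]
 [155 167 174 185 200 216 221 225 231 230 230 224 218 208 199 187 175 166
  143 119]]
hole (array([285.4138,  77.2759]), array([283,  75,   6,   6,  29]))
green (array([284.6462,  82.6538]), array([273,  69,  25,  23, 130]))
yellow (array([257.2195, 190.3441]), array([242, 170,  32,  39, 802]))
[0.5716 0.1899 0.185 ]
[0.5789 0.2179 0.185 ]
[0.6026 0.1812 0.185 ]
[0.6103 0.2104 0.185 ]
[0.5905 0.1999 0.185 ]
[0.4917 0.2612 0.0612] [-0.1354 -0.1894  0.2987  0.0648 -0.2386 -0.2038]
deck [0.5084 0.1572 0.08  ]
deck [0.5428 0.2792 0.08  ]
deck [0.6316 0.2579 0.08  ]
deck [0.5966 0.1299 0.08  ]
```

```bash
echo '[{"jaw": 0.085,"d": [0,0,1]},{"jaw": 0.085,"d": [0,0,1]},{"jaw": 0.085,"d": [0,0,0.8]},{"jaw": 0.085,"d": [0,0,0.234]},{"jaw": 0.085}]' | python3 steer.py 60 && echo '[{"jaw": 0.06},{"jaw": 0.04},{"jaw": 0.025},{"jaw": 0.02},{"jaw": 0.02},{"jaw": 0.02},{"jaw": 0.02}]' | python3 steer.py 60
```

```text
t: 4.4
position: [0.5893, 0.1982, 0.1506]
tcp_rot: [-0.0, 0.126, 0.992, 0.0]
wrist_force: [0.2, 0.5, 1.1]
grip_width: 0.085
finger_force: 0.0
t: 5.28
position: [0.5897, 0.1982, 0.1513]
tcp_rot: [0.001, 0.126, 0.992, 0.0]
wrist_force: [-0.7, -0.6, 6.5]
grip_width: 0.0293
finger_force: 59.4
```

To row units: -0.02 m is -0.4, -0.01 m is -0.2.

```bash
echo '[{"jaw": 0.02,"d": [0,0,-0.2]},{"jaw": 0.02,"d": [0,0,-0.4]},{"jaw": 0.02,"d": [0,0,-0.4]},{"jaw": 0.02}]' | python3 steer.py && echo '[{"jaw": 0.02,"d": [0,0,-0.5]},{"jaw": 0.02,"d": [0,0,-0.6]},{"jaw": 0.02,"d": [0,0,-0.6]},{"jaw": 0.02,"d": [0,0,-0.4]},{"jaw": 0.02,"d": [0,0,-0.4]},{"jaw": 0.02},{"jaw": 0.02}]' | python3 steer.py; python3 - <<'E'
from h import *
s=robot.state();print(s['t'],s['joints'],s['position'],s['tcp_rot'],s['wrist_force'])
a=robot.read_camera('wrist');b=robot.read_camera('side')
cv2.imwrite('pics/w2.png',a);cv2.imwrite('pics/s2.png',b)
cv2.imwrite('pics/v2.png',np.hstack([a[:,120:400],cv2.resize(b[40:240,160:320],(307,384),interpolation=cv2.INTER_CUBIC)]))
E
```

```text
t: 5.78
position: [0.5903, 0.1988, 0.203]
tcp_rot: [0.002, 0.126, 0.992, 0.001]
wrist_force: [-0.1, 0.1, -1.7]
grip_width: 0.0297
finger_force: 59.3
t: 6.65
position: [0.5889, 0.1976, 0.3243]
tcp_rot: [-0.001, 0.126, 0.992, -0.0]
wrist_force: [-0.7, -0.2, -2.3]
grip_width: 0.0293
finger_force: 59.4
6.65 [ 0.2397  0.4836 -0.9392  1.5533  0.3987  1.3103  0.5688] [0.5889 0.1976 0.3243] [-0.0006  0.1261  0.992  -0.0005] [-0.6859 -0.1904 -2.3441]
```

View pics/v2.png

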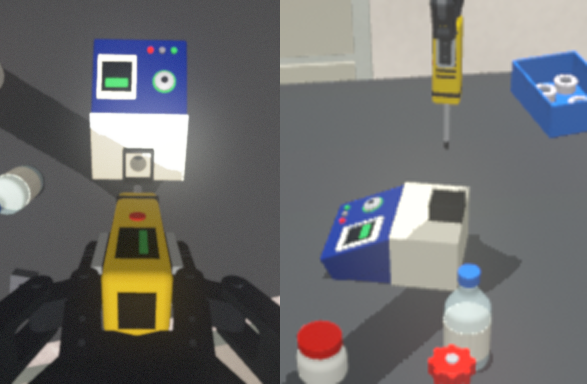

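The tester is out: in the wrist view it is held between the pads with the probe showing above the handle, and in the side view the probe hangs vertical with its nose near (251,116). Next, zoom in on the tip.

```bash
python3 - <<'E'
from h import *
s=robot.state();p=np.array(s['position'])
P=p-[0,0,.1413]; cw,cs,ct=cam('wrist'),cam('side'),cam('top')
for n,c in(('wrist',cw),('side',cs),('top',ct)):print(n,proj(n,[P,P+[0,0,.07],P+[0,0,.175]],c).round(1).tolist())
a=cv2.imread('pics/w2.png');b=cv2.imread('pics/s2.png')
def z(im,x,y,w,h,k):
    o=cv2.resize(im[y:y+h,x:x+w],None,fx=k,fy=k,interpolation=cv2.INTER_NEAREST)
    for i in range(0,w,10): cv2.line(o,(i*k,0),(i*k,8),(0,255,0),1)
    for i in range(0,h,10): cv2.line(o,(0,i*k),(8,i*k),(0,255,0),1)
    return o
cv2.imwrite('pics/tip2.png',np.hstack([z(a,235,165,50,40,8),z(b,235,45,32,80,5)[:320] if 0 else cv2.copyMakeBorder(z(b,225,42,50,80,4),0,0,0,0,0)[:320]]))
E
```

```text
wrist [[256.2, 184.7], [256.0, 211.1], [255.2, 309.8]]
side [[247.3, 115.9], [247.5, 90.4], [247.9, 48.1]]
top [[186.3, 182.4], [181.0, 177.3], [171.4, 167.9]]
```

View pics/tip2.png

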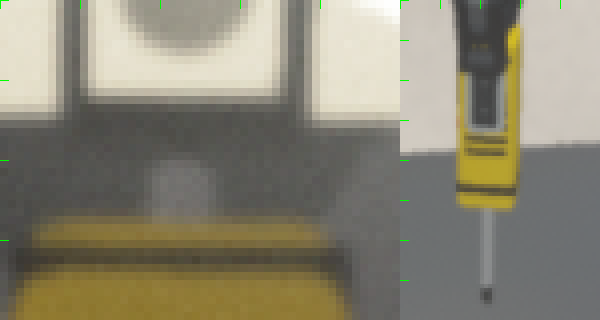

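To row units: 0.039 m is 0.78, 0.0074 m is 0.148.

```bash
echo '[{"jaw": 0.02,"d": [0.78,0.148,0]},{"jaw": 0.02,"d": [0.78,0.148,0]},{"jaw": 0.02,"d": [0.78,0.148,0]},{"jaw": 0.02,"d": [0.78,0.148,0]},{"jaw": 0.02,"d": [0.78,0.148,0]},{"jaw": 0.02,"rotvec": [0,-0.1454,0]},{"jaw": 0.02,"rotvec": [0,-0.1454,0]},{"jaw": 0.02,"rotvec": [0,-0.1455,0]},{"jaw": 0.02},{"jaw": 0.02}]' | python3 steer.py; cat >> h.py <<'E'
from scipy.spatial.transform import Rotation as R
def pose():
    s=robot.state();q=s['tcp_rot'];return np.array(s['position']),R.from_quat([q[1],q[2],q[3],q[0]])
a=np.radians(-14.7);XH=np.array([np.cos(a),np.sin(a),0]);YH=np.array([-np.sin(a),np.cos(a),0])
N=np.cos(np.radians(25))*np.array([0,0,1])-np.sin(np.radians(25))*XH
E
python3 - <<'E'
from h import *
p,r=pose();print(p,r.as_matrix(),robot.state()['joints'])
tgt=np.array([.4917,.2612,.0612])+N*(.06+.1413)
print('move tool',r.inv().apply(tgt-p))
Rw=np.c_[-XH,YH,-N]; print('rotvec',(r.inv()*R.from_matrix(Rw)).as_rotvec())
E
```

```text
t: 8.0
position: [0.4101, 0.2822, 0.3251]
tcp_rot: [0.213, 0.124, 0.969, -0.027]
wrist_force: [0.2, -0.1, -1.1]
grip_width: 0.0294
finger_force: 59.6
[0.4101 0.2822 0.3251] [[-0.8785  0.2511  0.4065]
 [ 0.2277  0.968  -0.1057]
 [-0.42   -0.0003 -0.9075]] [ 0.0421  0.0972 -1.0544  2.0062  0.5891  1.0278  0.0166]
move tool [0.0349 0.0004 0.0736]
rotvec [0.0006 0.2153 0.0028]
```

```bash
echo '[{"jaw": 0.02,"d": [0.35,0,0.736],"rotvec": [0,-0.0035,0]},{"jaw": 0.02,"d": [0.348,0,0.736]},{"jaw": 0.02},{"jaw": 0.02}]' | python3 steer.py; cat >> h.py <<'E'
def zoom(im,x,y,w,h,k):
    o=cv2.resize(im[y:y+h,x:x+w],None,fx=k,fy=k,interpolation=cv2.INTER_CUBIC)
    for i in range(0,w,10): cv2.line(o,(i*k,0),(i*k,8),(0,255,0),1)
    for i in range(0,h,10): cv2.line(o,(0,i*k),(8,i*k),(0,255,0),1)
    return o
E
python3 - <<'E'
from h import *
p,r=pose();print(p,r.as_matrix())
tip=p+r.apply([0,0,.1413]);port=np.array([.4917,.2612,.0612])
for n in('wrist','side','top'):
    c=cam(n);im=robot.read_camera(n);cv2.imwrite(f'pics/{n}3.png',im)
    print(n,'tip,port,axis0',proj(n,[tip,port,p+r.apply([0,0,.0713])],c).round(1).tolist())
a,b,t=[cv2.imread(f'pics/{n}3.png') for n in('wrist','side','top')]
q=proj('wrist',[port])[0].astype(int)
A=zoom(a,200,60,110,150,4);B=zoom(b,180,90,50,75,4);C=zoom(t,145,200,50,75,4)
cv2.imwrite('pics/v3.png',np.hstack([A,np.vstack([B,C])]))
E
```

```text
t: 8.5
position: [0.4103, 0.2832, 0.245]
tcp_rot: [0.216, 0.124, 0.968, -0.027]
wrist_force: [-0.5, -0.2, -1.3]
grip_width: 0.0295
finger_force: 59.7
[0.4103 0.2832 0.245 ] [[-0.876   0.2513  0.4117]
 [ 0.228   0.9679 -0.1056]
 [-0.4251  0.0014 -0.9052]]
wrist tip,port,axis0 [[256.1, 185.0], [255.3, 169.0], [256.0, 211.6]]
side tip,port,axis0 [[197.9, 126.2], [207.9, 144.7], [184.9, 104.3]]
top tip,port,axis0 [[162.9, 232.6], [170.4, 225.0], [153.5, 243.3]]
```

View pics/v3.png

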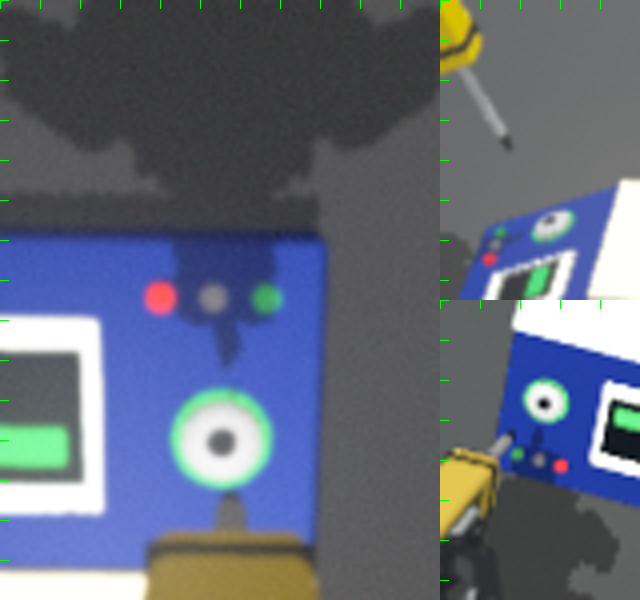

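The wrist crop shows the port hole at full-image (254.9,170.1), with the probe nose just below it at column ~257.3 and its front edge at row ~182. In the side view the tip is at (197,126.8) and the hole at (207.6,145.1). In the top view the tip is at (162.1,233.9) and the hole at (170.4,225.4). I'll solve the tip and port together in the tool frame.

```bash
python3 - <<'E'
from h import *
from scipy.optimize import least_squares
p,r=pose();C={n:cam(n) for n in('wrist','side','top')}
# holes by darkness centroid
def dark(n,box,th):
    im=cv2.imread(f'pics/{n}3.png');x0,y0,x1,y1=box;g=cv2.cvtColor(im,cv2.COLOR_BGR2GRAY)[y0:y1,x0:x1].astype(float)
    w=np.clip(th-g,0,None);yy,xx=np.mgrid[y0:y1,x0:x1];return np.array([(w*xx).sum(),(w*yy).sum()])/w.sum()
H={'wrist':dark('wrist',(249,164,262,177),170),'side':dark('side',(204,142,212,149),140),'top':dark('top',(167,222,175,229),170)};print(H)
port=least_squares(lambda P:np.concatenate([(proj(n,P,C[n])[0]-H[n])*(1 if n=='wrist' else .8) for n in H]),[.49,.26,.06])
print('port',port.x,port.fun)
T={'wrist':(257.3,None),'side':(197.0,126.8),'top':(162.1,233.9)}
def res(v,useport=True):
    t=p+r.apply(v);o=[]
    for n in T:
        d=proj(n,t,C[n])[0]-(proj(n,port.x,C[n])[0]-H[n] if useport else 0)
        o+= [d[i]-T[n][i] for i in(0,1) if T[n][i] is not None]
    return np.array(o+[(v[0])/.002*.3,(v[2]-.1413)/.001])
for u in(0,1):
    s=least_squares(res,[0,0,.141],args=(u,));print('tip tool',s.x,s.fun)
    t=p+r.apply(s.x);d=r.inv().apply(port.x-t);print('tip->port in tool axes',d)
t=p+r.apply(s.x)
print('nose edge pred',proj('wrist',[t,t+r.apply([.004,0,0])],C['wrist']))
E
```

```text
{'wrist': array([254.9964, 170.2333]), 'side': array([206.1345, 143.0152]), 'top': array([170.2869, 225.6825])}
port [0.4891 0.2615 0.0677] [-0.2283 -0.1516  0.5466 -0.2459 -0.4286  0.0889]
tip tool [0.0038 0.0011 0.1415] [-0.1189 -0.2048 -0.6062  0.046  -0.2348  0.5637  0.1806]
tip->port in tool axes [-0.0018 -0.0028  0.0544]
tip tool [0.003  0.0011 0.1414] [ 0.1353 -0.6585 -0.4172  0.6021 -0.5905  0.4525  0.0847]
tip->port in tool axes [-0.001  -0.0029  0.0545]
nose edge pred [[257.2069 182.1151]
 [257.207  178.3925]]
```

```bash
python3 - <<'E'
from h import *
from scipy.optimize import least_squares
p,r=pose();K=cam('wrist')[0];C={n:cam(n) for n in('wrist','side','top')}
M=lambda p,r:np.block([[r.as_matrix(),np.array(p)[:,None]],[np.zeros(3),1]])
X=np.linalg.inv(M(p,r))@C['wrist'][1]
q=lambda w,x,y,z:R.from_quat([x,y,z,w])
W1=(K,M([.5891,.1978,.3017],q(-.0002,.1279,.9918,-.0001))@X);W2=(K,M([.5889,.1976,.3243],q(-.0006,.1261,.992,-.0005))@X)
def dark(f,c,th,h=5,ch=0):
    g=cv2.imread(f'pics/{f}.png')[:,:,ch].astype(float);x,y=map(round,c)
    for _ in range(3):
        x0,y0=int(round(x))-h,int(round(y))-h;s=g[y0:y0+2*h+1,x0:x0+2*h+1];w=np.clip(th-s,0,None);yy,xx=np.mgrid[y0:y0+2*h+1,x0:x0+2*h+1]
        x,y=(w*xx).sum()/w.sum(),(w*yy).sum()/w.sum()
    return np.array([x,y])
obs=[('w1',W1,dark('w1',(285,77),170)),('w2',W2,dark('w2',(284,81),170)),('w3',C['wrist'],dark('wrist3',(255,170),170)),
('side0',C['side'],dark('side0',(207.6,144.8),130,2)),('side3',C['side'],dark('side3',(207.6,144.8),130,2)),('top0',C['top'],dark('top0',(170.5,225.4),150,3)),('top3',C['top'],dark('top3',(170.5,225.4),150,3))]
for S in (['w1','w2','w3'],['side0','side3','top0','top3'],[o[0] for o in obs]):
    f=lambda P:np.concatenate([proj('',P,c)[0]-u for n,c,u in obs if n in S]);s=least_squares(f,[.49,.26,.06]);print(S,s.x,s.fun)
for o in obs:print(o[0],o[2])
print(cv2.imread('pics/side0.png')[140:150,200:214,0])
E
```

```text
['w1', 'w2', 'w3'] [0.4915 0.2609 0.0648] [ 0.1115  0.0155  0.0847  0.0112 -0.1909 -0.0272]
['side0', 'side3', 'top0', 'top3'] [0.4897 0.261  0.0605] [ 0.1923 -0.0262  0.1923 -0.0262  0.0038  0.1982  0.0025  0.1996]
['w1', 'w2', 'w3', 'side0', 'side3', 'top0', 'top3'] [0.4912 0.2607 0.0633] [-0.1902 -0.0901 -0.1926 -0.0949 -0.3683 -0.9888  0.7224 -0.8356  0.7224
 -0.8356 -0.0942 -0.4199 -0.0955 -0.4185]
w1 [285.2198  77.1929]
w2 [284.1563  78.9847]
w3 [254.9977 170.2349]
side0 [207. 145.]
side3 [207. 145.]
top0 [170.4851 225.5199]
top3 [170.4864 225.5185]
[[113 113 114 114 114 114 114 117 118 124 139 145 159 163]
 [113 113 113 114 117 122 124 139 144 158 166 167 171 172]
 [113 116 119 123 141 161 164 168 168 167 181 176 172 173]
 [118 138 151 160 167 174 179 184 185 207 216 211 169 169]
 [165 166 169 172 175 184 164 140 152 214 225 220 169 158]
 [173 173 173 175 188 187 143 124 163 218 225 204 159 157]
 [173 173 172 174 206 208 190 202 211 226 213 177 155 167]
 [173 173 173 173 207 215 212 215 206 201 178 154 165 173]
 [173 173 171 156 186 198 194 193 167 154 151 163 171 174]
 [173 173 170 146 150 156 150 149 153 162 167 172 174 174]]
```

```bash
python3 - <<'E'
from h import *
p,r=pose();K=cam('wrist')[0]
M=lambda p,r:np.block([[r.as_matrix(),np.array(p)[:,None]],[np.zeros(3),1]])
X=np.linalg.inv(M(p,r))@cam('wrist')[1]
q=lambda w,x,y,z:R.from_quat([x,y,z,w])
W1=(K,M([.5891,.1978,.3017],q(-.0002,.1279,.9918,-.0001))@X);W2=(K,M([.5889,.1976,.3243],q(-.0006,.1261,.992,-.0005))@X)
port=np.array([.4912,.2608,.064])
for f,c,b,hole in(('w1',W1,(265,60,305,100),(285.22,77.19)),('w2',W2,(264,60,304,100),(284.16,78.98)),('wrist3',cam('wrist'),(235,150,275,192),(255,170.23)),('top0',cam('top'),(158,213,184,238),(170.5,225.5)),('side0',cam('side'),(196,134,220,155),(207,144.5))):
    im=cv2.imread(f'pics/{f}.png');o=cv2.resize(im[b[1]:b[3],b[0]:b[2]],None,fx=8,fy=8,interpolation=cv2.INTER_CUBIC)
    B,G,Rr=[o[:,:,i].astype(int) for i in range(3)]
    m=((G>B*0.85)&(G>90)).astype(np.uint8)  # green ring + collar, not blue face
    n,l,st,ce=cv2.connectedComponentsWithStats(m);k=1+np.argmax(st[1:,4])
    ct=max(cv2.findContours((l==k).astype(np.uint8),cv2.RETR_EXTERNAL,cv2.CHAIN_APPROX_NONE)[0],key=len)
    e=cv2.fitEllipse(cv2.convexHull(ct));u=(np.array(e[0])+.5)/8-.5+[b[0],b[1]]
    w=((B>185)&(Rr>185)&(G>185)).astype(np.uint8);n,l,st,ce=cv2.connectedComponentsWithStats(w);k=1+np.argmax(st[1:,4])
    ct=max(cv2.findContours((l==k).astype(np.uint8),cv2.RETR_EXTERNAL,cv2.CHAIN_APPROX_NONE)[0],key=len);e2=cv2.fitEllipse(cv2.convexHull(ct));u2=(np.array(e2[0])+.5)/8-.5+[b[0],b[1]]
    d=proj('',[port-N*.01,port],c);print(f,'ring',u,np.array(e[1])/8,'collar',u2,np.array(e2[1])/8,'shift ring-hole',u-hole,'per10mm',d[0]-d[1])
E
```

```text
w1 ring [284.7368  79.5576] [24.7421 25.9016] collar [284.9442  78.8527] [18.5738 19.3119] shift ring-hole [-0.4832  2.3676] per10mm [-0.8251  4.1614]
w2 ring [283.7353  81.2232] [23.4683 24.3172] collar [283.8522  80.5015] [17.694  18.3266] shift ring-hole [-0.4247  2.2432] per10mm [-0.7521  3.8704]
wrist3 ring [254.8607 169.266 ] [25.5069 25.8227] collar [254.8209 170.1998] [19.3907 20.3381] shift ring-hole [-0.1393 -0.964 ] per10mm [ 0.0272 -1.9553]
top0 ring [171.1263 224.7416] [10.7986 12.0114] collar [170.8591 224.8908] [8.2927 9.2676] shift ring-hole [ 0.6263 -0.7584] per10mm [ 1.1183 -1.2739]
side0 ring [289.1767 124.6897] [ 10.6073 134.6841] collar [207.7282 145.5199] [4.2267 8.7956] shift ring-hole [ 82.1767 -19.8103] per10mm [1.6997 2.8858]
```

```bash
python3 - <<'E'
from h import *
p,r=pose();print(p,r.inv().apply(N))
for o in(0,.0015,.003):print(r.inv().apply(np.array([.4914,.2609,.0655])-p)-[o,.0011,.1414])
E
```

```text
[0.4102 0.2833 0.2456] [-0.005   0.0032 -1.    ]
[ 0.0007 -0.0028  0.0574]
[-0.0008 -0.0028  0.0574]
[-0.0023 -0.0028  0.0574]
```

To row units: 0.015 m is 0.3, 0.01 m is 0.2.

```bash
echo '[{"jaw": 0.02,"d": [-0.01,-0.026,0.3]},{"jaw": 0.02,"d": [-0.01,-0.024,0.3]},{"jaw": 0.02,"d": [0,0,0.2]},{"jaw": 0.02},{"jaw": 0.02},{"jaw": 0.02}]' | python3 steer.py; python3 - <<'E'
from h import *
p,r=pose();print(p,r.as_matrix()[:,2])
port=np.array([.4914,.2609,.0655])
for n in('wrist','side','top'):
    c=cam(n);im=robot.read_camera(n);cv2.imwrite(f'pics/{n}4.png',im)
    print(n,'tip,port',proj(n,[p+r.apply([0.0015,.0011,.1414]),port],c).round(1).tolist())
    if n=='wrist': print('toolx line from port',proj(n,[port,port+N*.017,port+N*.017+r.apply([.004,0,0]),port+N*.017+r.apply([0,.004,0])],c).round(1).tolist())
a,b,t=[cv2.imread(f'pics/{n}4.png') for n in('wrist','side','top')]
A=zoom(a,228,150,56,75,8);B=zoom(b,185,115,40,50,6);C=zoom(t,150,207,40,50,6)
cv2.imwrite('pics/v4.png',np.hstack([A,np.vstack([B,C])[:600]]))
E
```

```text
t: 9.4
position: [0.426, 0.2762, 0.2087]
tcp_rot: [0.217, 0.123, 0.968, -0.027]
wrist_force: [0.3, -0.5, -2.8]
grip_width: 0.0295
finger_force: 59.8
[0.426  0.2762 0.2087] [ 0.413  -0.1059 -0.9046]
wrist tip,port [[257.2, 183.5], [257.5, 180.0]]
toolx line from port [[257.5, 180.0], [257.5, 184.7], [257.5, 181.0], [261.4, 184.7]]
side tip,port [[204.4, 138.8], [207.7, 143.4]]
top tip,port [[168.3, 227.6], [170.1, 225.0]]
```

View pics/v4.png

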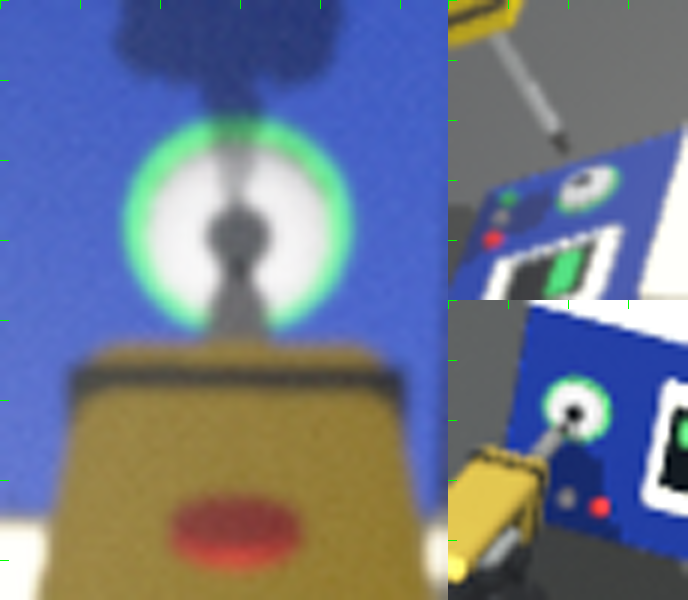

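In the wrist zoom the nose sits on the port's column: hole at zoom (238,237), nose end about (238,268). In the side view the nose end is about (204.6,139.9) with the hole at about (206.8,144.6). In the top view the nose is almost over the hole. I'll solve the relative offset from these same-camera differences.

```bash
python3 - <<'E'
from h import *
from scipy.optimize import least_squares
p,r=pose();port=np.array([.4914,.2609,.0655]);C={n:cam(n) for n in('wrist','side','top')}
ob={'wrist':((0,-3.8),(.3,.6)),'side':((2.2,4.8),(.5,.4)),'top':((.9,-1.6),(.7,.7))}
def f(d,use):
    t=port-r.apply(d);o=[]
    for n in use:
        e=proj(n,port,C[n])[0]-proj(n,t,C[n])[0];o+=list((e-ob[n][0])/ob[n][1])
    return np.array(o+[(d[2]-.0175)/.002])
for u in(['wrist','side','top'],['wrist','side'],['side','top']):
    s=least_squares(f,[0,0,.017],args=(u,));print(u,s.x,s.fun,np.sqrt(np.diag(np.linalg.inv(s.jac.T@s.jac))))
for n in C:
    J=[(proj(n,port,C[n])-proj(n,port-r.apply(e),C[n]))[0].round(2).tolist() for e in np.eye(3)*.01];print(n,'per 10mm xyz',J)
g=cv2.cvtColor(cv2.imread('pics/side4.png'),cv2.COLOR_BGR2GRAY);print(g[134:150,199:213])
E
```

```text
['wrist', 'side', 'top'] [0.0001 0.0001 0.0155] [ 0.0082 -0.7891  0.9483 -0.7207  1.2069 -0.6167 -0.9933] [0.0006 0.0003 0.001 ]
['wrist', 'side'] [-0.0002  0.      0.0159] [-0.129  -0.6144  1.247  -0.4606 -0.7858] [0.0006 0.0003 0.001 ]
['side', 'top'] [0.0029 0.0027 0.0174] [ 0.0731  0.0395 -0.0391  0.0712 -0.0692] [0.0014 0.0019 0.0014]
wrist per 10mm xyz [[0.01, -8.67], [9.13, -0.01], [-0.04, -2.67]]
side per 10mm xyz [[-3.27, 1.06], [0.67, -2.14], [1.73, 2.91]]
top per 10mm xyz [[-0.56, 3.32], [-3.52, -0.87], [1.14, -1.31]]
[[126 149 166 167 130 115 114 114 114 114 115 115 115 116]
 [117 137 158 168 141 118 114 115 114 114 115 115 115 116]
 [113 123 144 157 130 114 114 115 115 115 115 115 116 116]
 [112 114 118 111  92  95 111 114 115 114 115 116 116 116]
 [113 113 109  87  74  89 109 114 115 115 115 116 116 117]
 [112 113 113 104  80  81 102 113 115 115 115 114 115 114]
 [113 113 113 111  98  92 108 114 114 115 114 109 107 103]
 [113 113 113 113 111 108 112 113 108 106 102 100  99  96]
 [113 113 112 112 112 107 107 104 105 112 121 135 135 117]
 [112 104 104 102  99  97 104 121 142 171 201 210 208 178]
 [103  95  93  92  92 105 137 139 119 147 214 225 221 185]
 [ 92  89  89  91 100 140 150 128 123 163 218 225 206 176]
 [ 88  87  83  90 114 174 199 188 202 211 226 216 187 151]
 [ 81  80  80  91 128 196 213 212 215 206 203 187 155 121]
 [ 76  76  77  90 135 185 199 195 195 174 168 145 119 101]
 [ 75  76  79  93 130 166 170 159 163 146 128 111 100  96]]
```

The rows are not in the units I measure in: shifts go in units of 50 mm. I convert before sending: 0.006 m is 0.12, 0.0025 m is 0.05.

```bash
echo '[{"jaw": 0.02,"d": [0,0,0.12]},{"jaw": 0.02,"d": [0,0,0.05]},{"jaw": 0.02},{"jaw": 0.02}]' | python3 steer.py; python3 - <<'E'
from h import *
p,r=pose();port=np.array([.4914,.2609,.0655]);print(p,r.inv().apply(port-p)-[0.001,.0008,.1413],robot.state()['joint_velocities'])
for n in('wrist','side'):
    im=robot.read_camera(n);cv2.imwrite(f'pics/{n}5.png',im)
    print(n,proj(n,[p+r.apply([0.001,.0008,.1413]),port]).round(1).tolist())
g=cv2.cvtColor(cv2.imread('pics/side5.png'),cv2.COLOR_BGR2GRAY);print(g[134:150,199:215])
g=cv2.cvtColor(cv2.imread('pics/wrist5.png'),cv2.COLOR_BGR2GRAY);print(g[168:198:1,244:272])
E
```

```text
t: 10.05
position: [0.4295, 0.2749, 0.2003]
tcp_rot: [0.216, 0.123, 0.968, -0.027]
wrist_force: [-0.6, -0.3, -1.6]
grip_width: 0.0293
finger_force: 59.8
[0.4295 0.2749 0.2003] [-0.001   0.0011  0.0077] [ 0.0006 -0.0039 -0.0013 -0.0016  0.0015 -0.0019 -0.0022]
wrist [[256.9, 183.9], [257.9, 182.7]]
side [[206.0, 141.5], [207.7, 143.4]]
[[128 150 165 145 121 114 114 114 114 115 115 115 115 115 116 117]
 [117 140 159 163 140 119 114 114 114 114 115 115 115 116 116 116]
 [113 126 148 165 163 129 115 114 114 115 115 115 116 116 116 116]
 [113 117 138 158 167 145 120 114 115 115 115 115 116 116 115 116]
 [113 114 122 145 163 161 126 115 115 115 116 116 116 116 116 115]
 [113 113 116 132 148 136 109 112 115 115 116 115 115 114 105 108]
 [113 113 114 117 110  94  89 108 114 114 114 109 107 103  98  99]
 [113 113 113 113  98  78  76  95 104 106 102 100  99  96  95  95]
 [112 112 113 112 107  87  78  92 104 113 121 135 135 117  99  96]
 [112 104 103 102  99  92  99 118 142 170 201 210 208 178 125  98]
 [102  96  95  92  92 104 137 138 119 148 214 225 221 185 135 103]
 [ 92  89  89  89  99 139 
[... 3120 characters left out ...]
121 126 123 124 140 161 180 190 191 159 134 122 119 116 117 117 125 152
  186 200 197 189 165 142 121 115 114 115]
 [124 123 124 123 128 134 145 153 152 138 128 124 122 124 122 124 126 136
  150 159 160 150 141 127 121 121 120 121]
 [117 118 117 118 116 115 121 124 128 122 121 119 123 119 117 116 120 121
  125 127 129 125 121 117 118 116 115 117]
 [101  98  96  97  99  96  99 105 106 106 103 107 104 106 104 101 101 107
  106 105 101 103 102 101 101 100 102 100]
 [ 77  78  79  78  75  76  74  79  81  79  81  81  79  77  78  80  75  79
   76  79  76  77  76  78  77  75  75  74]
 [ 76  75  76  79  75  74  74  77  73  77  74  75  73  73  75  73  71  67
   68  71  66  67  66  66  64  67  64  67]]
```

```bash
python3 - <<'E'
from h import *
p,r=pose();c=cam('wrist');L=.1413
im=cv2.imread('pics/wrist5.png').astype(int)
yb=im[:,:,2]-im[:,:,0]
print('R-B side cols',yb[186:200,[243,246,249,252,264,267,270]].T)
print('R-B probe col',yb[176:200,256:259].mean(1).round())
print('B',im[176:196,256:259,0].mean(1).round())
print('B',im[176:196,256:259,2].mean(1).round())
for d in(-.002,0,.002):print(d,'edge',proj('',[p+r.apply([.017+d,0,L-.07])],c),'probe face at z=10,tip',proj('',[p+r.apply([.004+d,0,L-.01]),p+r.apply([.004+d,0,L]),p+r.apply([d,0,L])],c)[:,1], 'top edges',proj('',[p+r.apply([.017+d,0,L-.175]),p+r.apply([-.017+d,0,L-.175])],c)[:,1])
col=im[190:384,257];print('col down', [(190+i,*v) for i,v in enumerate(col.tolist()) if i>90 and i%1==0][:95:2])
E
```

```text
R-B side cols [[-117 -118 -119 -118 -117 -102  -49   17   56   41   14   15   42   70]
 [ -42  -55  -73  -94 -107  -95  -46   21   57   42   16   16   45   73]
 [  -1   -2   -8  -20  -42  -49  -27   30   62   41   16   15   43   71]
 [   0    1    1   -1   -1   -4   10   48   69   56   23   21   45   73]
 [   0    1    1   -1   -4  -11   -2   39   69   58   25   11   35   67]
 [  -2   -4  -13  -32  -57  -69  -46   17   63   57   25   14   38   65]
 [ -59  -76  -92 -111 -117 -107  -57   15   64   60   28   15   38   65]]
R-B probe col [-2. -2. -5. -8. -8. -8. -7. -7. -6. -5. -3. -4. -3. -2. -2.  8. 34. 66.
 76. 59. 26. 17. 47. 74.]
B [169. 151. 118.  90.  83.  87.  85.  80.  88. 104. 111. 113. 111. 111.
 110. 106.  94.  75.  64.  62.]
B [167. 149. 113.  82.  76.  78.  78.  74.  83. 100. 108. 109. 108. 108.
 108. 114. 128. 141. 140. 121.]
-0.002 edge [[255.9422 193.579 ]] probe face at z=10,tip [186.0189 183.085  186.7651] top edges [280.6643 345.5732]
0 edge [[255.9383 191.1224]] probe face at z=10,tip [184.1071 181.232  184.9293] top edges [276.4276 342.0922]
0.002 edge [[255.9344 18
[... 333 characters left out ...]
52, 57), (305, 34, 48, 58), (307, 31, 48, 56), (309, 39, 51, 58), (311, 38, 53, 60), (313, 38, 52, 58), (315, 33, 52, 56), (317, 29, 46, 53), (319, 39, 52, 60), (321, 32, 48, 55), (323, 39, 48, 55), (325, 37, 50, 56), (327, 39, 67, 74), (329, 59, 211, 231), (331, 65, 251, 254), (333, 61, 238, 251), (335, 46, 165, 189), (337, 29, 48, 53), (339, 33, 42, 45), (341, 30, 41, 43), (343, 31, 42, 42), (345, 32, 39, 41), (347, 29, 32, 38), (349, 33, 40, 45), (351, 35, 38, 40), (353, 35, 41, 44), (355, 35, 40, 41), (357, 33, 36, 37), (359, 27, 30, 35), (361, 31, 33, 38), (363, 27, 30, 32), (365, 31, 30, 35), (367, 35, 35, 38), (369, 29, 30, 32), (371, 36, 34, 36), (373, 31, 32, 31), (375, 36, 37, 38)]
```

```bash
python3 - <<'E'
from h import *
from scipy.optimize import least_squares
from scipy.ndimage import map_coordinates
from scipy.special import erf
K=cam('wrist')[0];p,r=pose();M=lambda p,r:np.block([[r.as_matrix(),np.array(p)[:,None]],[np.zeros(3),1]])
X=np.linalg.inv(M(p,r))@cam('wrist')[1]
r3=R.from_matrix(np.array([[-.876,.2513,.4117],[.228,.9679,-.1056],[-.4251,.0014,-.9052]]))
W3=(K,M([.4102,.2833,.2455],r3)@X)
for z in(.0635,.0655,.067):
    P=onz('',(255,170.23),z,W3);print(z,P,'in w5',proj('',P,cam('wrist')))
# hole top edge relative: column profile
for f,c0,rows in(('wrist3',255,range(160,182)),('wrist5',257,range(170,190))):
    g=cv2.imread(f'pics/{f}.png')[:,:,0].astype(float);print(f,[(y,int(g[y,c0:c0+2].mean())) for y in rows])
cs=cam('side')
for f,uv,ax in(('side3',(197,126.8),-N),('side4',(204.3,140.2),-N),('side2',(246.4,117.1),np.array([0,0,-1.]))):
    g=cv2.imread(f'pics/{f}.png').astype(float).mean(2)
    pz=onz('side',uv,.115 if f=='side3' else(.08 if f=='side4' else .183),cs)
    s=np.arange(-.035,.006 if f=='side4' else .012,.0005);q=proj('',pz+s[:,None]*ax,cs)
    n=np.diff(q,axis=0).mean(0);n/=np.linalg.norm(n);nn=np.array([-n[1],n[0]])
    v=np.mean([map_coordinates(g,[q[:,1]+k*nn[1],q[:,0]+k*nn[0]],order=1) for k in(-1,-.5,0,.5,1)],axis=0)
    st=lambda s,a,w:.5*(1+erf((s-a)/w/1.414))
    m=least_squares(lambda t:t[0]+(t[1]-t[0])*st(s,t[3],t[5])+(t[2]-t[1])*st(s,t[4],t[5])-v,[150,85,113,-.010,0,.002])
    print(f,'s1,s2(mm)',m.x[3:]*1e3,m.x[:3],'cost',m.cost,'tip px',proj('',pz+m.x[4]*ax,cs))
E
```

```text
0.0635 [0.492  0.2608 0.0635] in w5 [[257.9053 181.8574]]
0.0655 [0.4905 0.2612 0.0655] in w5 [[257.9314 181.9655]]
0.067 [0.4893 0.2615 0.067 ] in w5 [[257.9513 182.0478]]
wrist3 [(160, 178), (161, 206), (162, 223), (163, 233), (164, 239), (165, 239), (166, 225), (167, 179), (168, 127), (169, 110), (170, 107), (171, 106), (172, 115), (173, 152), (174, 213), (175, 243), (176, 247), (177, 248), (178, 244), (179, 231), (180, 204), (181, 186)]
wrist5 [(170, 134), (171, 149), (172, 160), (173, 164), (174, 170), (175, 172), (176, 167), (177, 147), (178, 113), (179, 84), (180, 78), (181, 83), (182, 81), (183, 78), (184, 84), (185, 100), (186, 109), (187, 112), (188, 110), (189, 110)]
side3 s1,s2(mm) [-10.2849   0.6578   1.9887] [151.1483  78.8461 110.7251] cost 130.86134968608278 tip px [[197.1179 127.    ]]
side4 s1,s2(mm) [-11.9478  -0.5921   2.0307] [153.7773  85.0707 115.2548] cost 44.88302162781526 tip px [[204.1969 140.0254]][ WARN:0@0.691] global loadsave.cpp:275 findDecoder imread_('pics/side2.png'): can't open/read file: check file path/integrity
Traceback (most recent call last):
AttributeError: 'NoneType' object has no attribute 'astype'
```

To row units: 0.0006 m is 0.012, 0.0004 m is 0.008.

```bash
echo '[{"jaw": 0.02,"d": [0.012,0.008,0.024]},{"jaw": 0.02,"d": [0,0,0.024]},{"jaw": 0.02},{"jaw": 0.02},{"jaw": 0.02},{"jaw": 0.02}]' | python3 steer.py; python3 - <<'E'
from h import *
p,r=pose();port=np.array([.4912,.261,.0655]);print(p,r.inv().apply(port-p)-[0,0,.1413],r.as_matrix()[:,2],N)
im=robot.read_camera('wrist');cv2.imwrite('pics/wrist6.png',im)
cv2.imwrite('pics/side6.png',robot.read_camera('side'))
g=im[:,:,0];print(g[174:194,248:268])
E
```

```text
t: 10.9
position: [0.4301, 0.2751, 0.198]
tcp_rot: [0.216, 0.123, 0.968, -0.027]
wrist_force: [-0.8, 0.0, -1.8]
grip_width: 0.0291
finger_force: 59.8
[0.4301 0.2751 0.198 ] [-0.0003  0.0016  0.0053] [ 0.4123 -0.1065 -0.9048] [-0.4088  0.1072  0.9063]
[[161 173 194 206 204 184 171 164 168 168 166 178 196 216 220 213 202 183
  167 156]
 [174 192 215 225 221 195 177 172 167 170 171 176 197 220 228 226 220 207
  188 167]
 [194 216 227 232 227 206 183 173 172 174 170 175 195 225 233 233 229 221
  209 186]
 [216 226 234 237 235 223 193 178 173 170 171 177 204 229 238 238 235 231
  223 206]
 [228 234 239 241 241 232 201 172 159 151 153 170 209 233 240 241 238 236
  230 223]
 [232 238 240 242 243 233 197 151 126 118 118 147 193 226 238 241 241 238
  234 227]
 [234 240 242 243 243 227 178 123  97  81  89 113 151 202 232 239 241 239
  236 229]
 [236 241 243 245 239 215 156 107  90  73  71  88 120 167 222 237 242 240
  238 233]
 [240 242 245 245 239 203 141 103  83  74  72  84 100 144 203 237 243 243
  240 234]
 [241 244 246 246 239 201 137 101  84  76  74  85 104 142 201 236 244 243
  240 236]
[... 151 characters left out ...]
 245 244
  242 236]
 [238 244 246 247 246 231 173 126 113 108 110 109 137 192 234 245 245 243
  240 235]
 [236 243 246 247 245 227 174 127 113 108 111 112 141 197 235 245 246 242
  239 229]
 [229 240 245 246 242 220 166 124 111 110 110 113 140 198 235 244 245 243
  236 221]
 [219 232 240 243 238 213 155 122 112 112 109 113 135 189 233 243 242 236
  228 206]
 [199 218 227 237 235 205 146 117 112 112 107 111 130 181 228 238 236 226
  206 187]
 [177 184 202 222 222 190 141 113 105 105 106 111 121 169 216 230 221 199
  179 170]
 [152 149 160 181 182 154 119 100  95  97  90  96 104 145 181 192 181 158
  144 147]
 [105  99 108 120 117 105  87  77  73  73  77  78  83 103 123 130 119 107
  100 106]]
```

```bash
H='see'; echo '[{"jaw": 0.02},{"jaw": 0.02},{"jaw": 0.02},{"jaw": 0.02},{"jaw": 0.02},{"jaw": 0.02},{"jaw": 0.02},{"jaw": 0.02},{"jaw": 0.02},{"jaw": 0.02}]' | python3 steer.py && echo '[{"jaw": 0.02},{"jaw": 0.02},{"jaw": 0.02},{"jaw": 0.02},{"jaw": 0.02},{"jaw": 0.02},{"jaw": 0.02},{"jaw": 0.02},{"jaw": 0.02},{"jaw": 0.02}]' | python3 steer.py; python3 - <<'E'
from h import *
for f in('side6','side5','side4'):
    g=cv2.cvtColor(cv2.imread(f'pics/{f}.png'),cv2.COLOR_BGR2GRAY);print(g[137:148,201:214])
E
```

```text
t: 12.25
position: [0.4301, 0.2751, 0.198]
tcp_rot: [0.216, 0.123, 0.968, -0.028]
wrist_force: [0.0, -0.6, -0.9]
grip_width: 0.0295
finger_force: 59.8
t: 13.5
position: [0.4301, 0.2751, 0.198]
tcp_rot: [0.216, 0.123, 0.968, -0.028]
wrist_force: [0.7, -0.3, -1.0]
grip_width: 0.0292
finger_force: 59.8
[[140 159 163 142 119 115 115 115 115 116 116 116 116]
 [125 148 165 164 129 115 115 115 116 116 116 116 115]
 [117 136 155 164 128 115 115 116 115 115 115 113 105]
 [114 121 123 129 107 110 114 115 114 108 107 103  98]
 [113 113  99  90  81  94 105 106 103 100  99  96  95]
 [113 112 106  87  76  87 103 112 121 135 134 117  99]
 [103 102  98  91  90 112 141 170 201 210 208 178 124]
 [ 94  92  92 104 134 137 119 147 214 225 221 185 136]
 [ 89  90  98 139 142 124 122 163 218 225 206 175 129]
 [ 82  83 107 168 169 180 202 211 226 215 187 151 113]
 [ 78  81 125 195 206 210 215 206 203 188 155 121 101]]
[[138 158 167 145 120 114 115 115 115 115 116 116 115]
 [122 145 163 161 126 115 115 115 116 116 116 116 116]
 [116 132 148 136 109 112 115 115 116 115 115 114 105]
 [114 117 110  94  89 108 11
[... 318 characters left out ...]
9 169 180 202 211 226 215 187 151 113]
 [ 77  84 132 195 206 211 215 206 203 188 155 121 100]]
[[118 111  92  95 111 114 115 114 115 116 116 116 116]
 [109  87  74  89 109 114 115 115 115 116 116 117 115]
 [113 104  80  81 102 113 115 115 115 114 115 114 105]
 [113 111  98  92 108 114 114 115 114 109 107 103  97]
 [113 113 111 108 112 113 108 106 102 100  99  96  95]
 [112 112 112 107 107 104 105 112 121 135 135 117 100]
 [104 102  99  97 104 121 142 171 201 210 208 178 124]
 [ 93  92  92 105 137 139 119 147 214 225 221 185 136]
 [ 89  91 100 140 150 128 123 163 218 225 206 176 130]
 [ 83  90 114 174 199 188 202 211 226 216 187 151 113]
 [ 80  91 128 196 213 212 215 206 203 187 155 121 100]]
```

To row units: 0.0005 m is 0.01, 0.0003 m is 0.006.

```bash
echo '[{"jaw": 0.02,"d": [0.01,0.006,0]},{"jaw": 0.02},{"jaw": 0.02},{"jaw": 0.02},{"jaw": 0.02},{"jaw": 0.02},{"jaw": 0.02},{"jaw": 0.02},{"jaw": 0.02},{"jaw": 0.02}]' | python3 steer.py && echo '[{"jaw": 0.02},{"jaw": 0.02},{"jaw": 0.02},{"jaw": 0.02},{"jaw": 0.02},{"jaw": 0.02},{"jaw": 0.02},{"jaw": 0.02},{"jaw": 0.02},{"jaw": 0.02}]' | python3 steer.py && echo '[{"jaw": 0.02,"d": [0,0,-0.2]},{"jaw": 0.02,"d": [0,0,-0.6]},{"jaw": 0.02,"d": [0,0,-0.8]},{"jaw": 0.02,"d": [0,0,-0.8]},{"jaw": 0.02,"rotvec": [0,0.1454,0]},{"jaw": 0.02,"rotvec": [0,0.1454,0]},{"jaw": 0.02,"rotvec": [0,0.1455,0]},{"jaw": 0.02},{"jaw": 0.02}]' | python3 steer.py; python3 - <<'E'
from h import *
p,r=pose();m=r.as_matrix();print(p,m,robot.state()['joints'])
print('to above cap', r.inv().apply(np.array([.5275,-.2892,.36])-p))
E
```

```text
t: 14.75
position: [0.4297, 0.2755, 0.1977]
tcp_rot: [0.216, 0.123, 0.968, -0.028]
wrist_force: [0.4, 0.8, -1.9]
grip_width: 0.0291
finger_force: 59.8
t: 16.0
position: [0.4297, 0.2755, 0.1977]
tcp_rot: [0.216, 0.123, 0.968, -0.028]
wrist_force: [0.1, -0.2, -1.9]
grip_width: 0.0292
finger_force: 59.8
t: 17.12
position: [0.3793, 0.2887, 0.3063]
tcp_rot: [0.003, 0.125, 0.992, -0.001]
wrist_force: [-0.9, -0.6, -2.1]
grip_width: 0.0297
finger_force: 59.8
[0.3793 0.2887 0.3063] [[-0.9686  0.2485  0.0056]
 [ 0.2485  0.9686 -0.0019]
 [-0.0059 -0.0004 -1.    ]] [ 0.172   0.2291 -1.0789  1.893   0.2276  1.1467  0.3292]
to above cap [-0.2875 -0.5229 -0.0518]
```

To row units: -0.03 m is -0.6, -0.022 m is -0.44.

```bash
echo '[{"jaw": 0.02,"d": [0,0,-0.6]},{"jaw": 0.02,"d": [0,0,-0.44]}]' | python3 steer.py && echo '[{"jaw": 0.02,"d": [-0.4,-0.72,0]},{"jaw": 0.02,"d": [-0.56,-1.04,0]},{"jaw": 0.02,"d": [-0.59,-1.07,0]},{"jaw": 0.02,"d": [-0.59,-1.07,0]},{"jaw": 0.02,"d": [-0.59,-1.07,0]},{"jaw": 0.02,"d": [-0.59,-1.07,0]},{"jaw": 0.02,"d": [-0.59,-1.07,0]},{"jaw": 0.02,"d": [-0.59,-1.07,0]},{"jaw": 0.02,"d": [-0.59,-1.07,0]}]' | python3 steer.py && echo '[{"jaw": 0.02,"d": [-0.44,-0.82,0]},{"jaw": 0.02,"d": [-0.21,-0.388,0]},{"jaw": 0.02,"rotvec": [0,-0.005,0]},{"jaw": 0.02},{"jaw": 0.02}]' | python3 steer.py; python3 - <<'E'
from h import *
p,r=pose();print(p,r.as_matrix(),robot.state()['joints'])
tip=p+r.apply([0,0,.1413]);cap=np.array([.5275,-.289,.113])
for n in('wrist','side','top'):
    cv2.imwrite(f'pics/{n}7.png',robot.read_camera(n));print(n,proj(n,[tip,cap]).round(1).tolist())
print('move',r.inv().apply(cap-tip))
a=cv2.imread('pics/wrist7.png');u=proj('wrist',cap)[0].astype(int);print(a[u[1]-12:u[1]+14,u[0]-14:u[0]+14,2]-a[u[1]-12:u[1]+14,u[0]-14:u[0]+14,0].astype(int))
E
```

```text
t: 17.38
position: [0.3783, 0.2894, 0.3593]
tcp_rot: [0.003, 0.124, 0.992, -0.001]
wrist_force: [0.1, -0.3, -1.9]
grip_width: 0.0293
finger_force: 59.7
t: 18.5
position: [0.511, -0.2229, 0.3598]
tcp_rot: [0.002, 0.124, 0.992, -0.002]
wrist_force: [0.7, 1.5, -0.9]
grip_width: 0.0297
finger_force: 60.0
t: 19.12
position: [0.5274, -0.2875, 0.3599]
tcp_rot: [0.004, 0.125, 0.992, -0.001]
wrist_force: [-0.1, 1.1, -1.2]
grip_width: 0.0295
finger_force: 60.0
[ 0.5274 -0.2875  0.3599] [[-0.9689  0.2472  0.0086]
 [ 0.2472  0.969  -0.0026]
 [-0.009  -0.0004 -1.    ]] [ 0.9045  0.3384 -0.6628  1.5705  0.214   1.2973  1.5341]
wrist [[256.5, 184.5], [255.6, 161.0]]
side [[251.6, 256.3], [250.3, 297.0]]
top [[387.4, 202.5], [374.7, 207.7]]
move [ 0.0017 -0.0013  0.1056]
[[  0   1   2   3   1   3   4   4   3   2   2   1   1   2   3   3   4   4
    2   4   1   4   2   4   2   1   3   1]
 [  0   1   2   3   3   3   3   1   3   2   1   2   1   1   2   3   2   2
    3   3   5   5   2   4   2   1   4   1]
 [  2   4   2   3   1   3   3   3   3   4   2   2   3   3   2   1   1   2
    2   3   2   5   5   2 
[... 2008 characters left out ...]
 -1   0   3   4   1   2   4   2   7   3   5   7   4   7   7   4   4   4
    3   4   4   1   4   3   3   0   4   2]
 [  3   2   2   3   1   3   3   5   3   3   3   4   5   5   4   4   4   4
    4   4   4   2   3   1   1   1   3   1]
 [  1   4   2   1   2   2   1   3   4   2   4   3   4   4   5   3   1   3
    2   4   4   5   3   3   3   2   1   2]
 [  3   0   1   1   1   1   2   2   2   4   1   2   3   4   3   4   4   5
    2   3   4   3  -1   3   1   1   3   0]
 [  2  -1   1   1  -1   1  -1   1   3   2   3   2   3   4   5   4   6   4
    4   3   2   1   4   4   1  -1   2   1]
 [  1  -1   1   1   2   0   0   1   2   2   5   3   3   3   2   3   2   3
    2   2   1   3   5   3   3   3   3   3]]
```

```bash
python3 - <<'E'
from h import *
p,r=pose()
def cen(f,box):
    im=cv2.imread(f'pics/{f}.png').astype(float);x0,y0,x1,y1=box;s=im[y0:y1,x0:x1];w=np.clip(s[:,:,2]-s[:,:,0]-40,0,None)
    yy,xx=np.mgrid[y0:y1,x0:x1];return np.array([(w*xx).sum(),(w*yy).sum()])/w.sum()
w=cen('wrist7',(243,152,267,172));P=onz('wrist',w,.113);print('wrist cap',w,P)
s0=cen('side0',(242,292,260,306));t0=cen('top0',(370,204,379,211))
print('side',s0,onz('side',s0,.112),'top',t0,onz('top',t0,.112))
for o in([0,0,.1413],[.0003,.0012,.1413]):print('tip->cap tool',r.inv().apply(P-p)-o)
im=cv2.imread('pics/side7.png').astype(int);print(im[244:262,240:262].mean(2).astype(int))
E
```

```text
wrist cap [255.203  161.8054] [ 0.5284 -0.2906  0.113 ]
side [250.2644 298.7304] [ 0.527  -0.2918  0.112 ] top [374.3184 207.7378] [ 0.5275 -0.2884  0.112 ]
tip->cap tool [ 0.0006 -0.0013  0.1054]
tip->cap tool [ 0.0003 -0.0025  0.1054]
[[ 96 116 109 102 105 113 122 125 124 133 141 142 138 122 109 101  97 100
  154 161 162 175]
 [ 78  90  85  79  79  80  81  84  96 129 140 142 138 123 118 107  88  79
   89  91  91 128]
 [ 74  86  97  88  76  74  73  75  89 128 141 142 140 158 203 191 149 103
   80  76  75 103]
 [ 82 121 136 127  92  75  73  75  89 129 141 142 142 167 221 224 214 174
  106  77  75  93]
 [ 83 134 143 139  99  76  73  74  89 130 140 142 142 167 222 230 229 216
  138  80  75  85]
 [ 76 107 117 110  85  74  74  74  89 129 141 142 142 168 222 231 231 224
  146  83  75  82]
 [ 72  79  85  80  74  73  73  74  90 130 141 143 142 168 223 231 229 212
  135  81  75  80]
 [ 72  72  73  73  72  73  72  74  89 129 141 143 142 167 222 227 207 171
  106  78  75  79]
 [ 72  72  72  72  73  73  73  75  88 128 141 142 139 150 196 192 165 134
   91  76  75  80]
 [ 72  73  72  72  73  74  73  74  81 114 135 139 135 138 158 153 138 116
   84  75  75  76]
 [ 73  72  73  73  72  73  74  74  74  81  97  99  96 120 138 136 114  91
   71  67  73  72]
 [ 72  72  72  73  73  73  74  73  72  65  63  63  65 104 115 109  89  71
   63  62  65  64]
 [ 72  73  73  73  73  73  73  74  72  63  55  53  58  82  87  82  76  64
   61  61  62  60]
 [ 72  73  72  73  73  73  74  73  73  62  55  53  59  73  76  75  67  62
   61  61  61  60]
 [ 72  72  72  73  73  73  74  73  73  71  65  62  66  73  75  74  65  61
   61  60  61  61]
 [ 71  73  73  73  73  73  74  74  74  75  73  73  74  75  76  75  63  61
   62  61  61  60]
 [ 74  74  75  74  75  75  75  76  76  76  76  76  77  76  76  76  67  63
   64  65  63  61]
 [ 74  75  75  75  75  76  76  76  77  76  77  77  77  77  76  75  68  66
   67  67  66  62]]
```

To row units: 0.02 m is 0.4, -0.002 m is -0.04.

```bash
echo '[{"jaw": 0.02,"d": [-0.02,-0.04,0],"rotvec": [0,0.009,0]},{"jaw": 0.02,"d": [0,0,0.4]},{"jaw": 0.02,"d": [0,0,0.5]},{"jaw": 0.02,"d": [0,0,0.4]},{"jaw": 0.02,"d": [0,0,0.3]},{"jaw": 0.02,"d": [0,0,0.1]},{"jaw": 0.02},{"jaw": 0.02}]' | python3 steer.py; python3 - <<'E'
from h import *
p,r=pose();print(p,r.as_matrix()[:,2])
tip=p+r.apply([0,0,.1413]);cap=np.array([.5275,-.290,.113])
for n in('wrist','side','top'):
    cv2.imwrite(f'pics/{n}8.png',robot.read_camera(n));q=[tip,cap,[*cap[:2],tip[2]],p+r.apply([0,0,.0713])];print(n,proj(n,q).round(1).tolist())
print('move',r.inv().apply(cap-tip))
a,b,t=[cv2.imread(f'pics/{n}8.png') for n in('wrist','side','top')]
cv2.imwrite('pics/v8.png',np.hstack([zoom(a,228,150,56,75,8),np.vstack([zoom(b,230,265,40,50,6),zoom(t,360,190,40,50,6)])[:600]]))
E
```

```text
t: 20.27
position: [0.5281, -0.292, 0.2752]
tcp_rot: [0.0, 0.126, 0.992, -0.0]
wrist_force: [0.0, -0.3, -2.3]
grip_width: 0.0296
finger_force: 60.0
[ 0.5281 -0.292   0.2752] [ 0.0009 -0.0005 -1.    ]
wrist [[256.1, 184.6], [257.8, 177.9], [257.8, 183.4], [256.0, 211.0]]
side [[251.1, 291.0], [250.4, 297.5], [250.5, 290.1], [251.6, 264.2]]
top [[378.2, 206.5], [375.0, 207.7], [377.5, 206.8], [387.1, 203.4]]
move [0.0012 0.0018 0.0209]
```

View pics/v8.png

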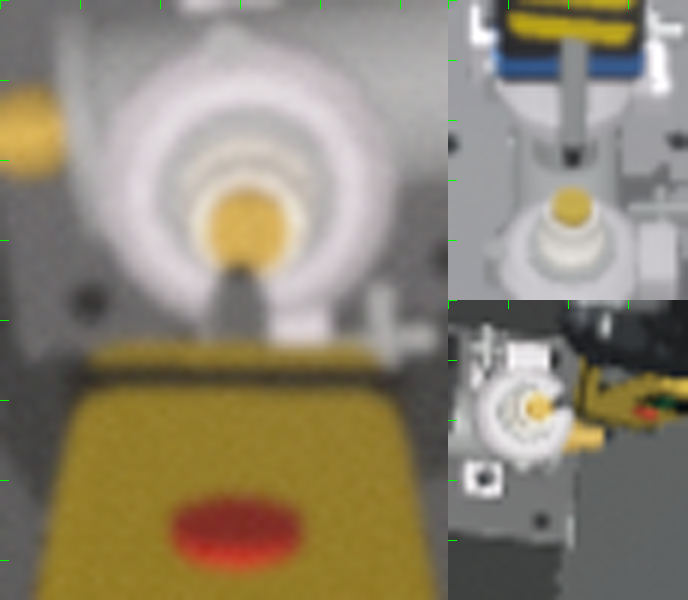

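The wrist zoom shows the cap centre at zoom (246,228) and the nose end at about (240,262), so the tip is ~1 px left and slightly short. In the side view nose and cap share column ~250.3, clear of gauge and clamp. I'll correct by +0.6 mm x and +1.3 mm y, then descend to a 5 mm gap.

To row units: 0.006 m is 0.12, 0.005 m is 0.1.

```bash
echo '[{"jaw": 0.02,"d": [0.012,0.026,0],"rotvec": [0,0.001,0]},{"jaw": 0.02,"d": [0,0,0.12]},{"jaw": 0.02,"d": [0,0,0.1]},{"jaw": 0.02,"d": [0,0,0.05]},{"jaw": 0.02},{"jaw": 0.02},{"jaw": 0.02}]' | python3 steer.py; python3 - <<'E'
from h import *
p,r=pose();print(p,r.as_matrix()[:,2])
tip=p+r.apply([0,0,.1413]);cap=np.array([.5275,-.290,.113])
for n in('wrist','side'):
    cv2.imwrite(f'pics/{n}9.png',robot.read_camera(n));print(n,proj(n,[tip,cap,[*cap[:2],tip[2]]]).round(1).tolist())
a,b=[cv2.imread(f'pics/{n}9.png').astype(int) for n in('wrist','side')]
print('wrist R-B');print((a[:,:,2]-a[:,:,0])[172:194,248:270])
print('side R-B');print((b[:,:,2]-b[:,:,0])[288:306,242:260]);print('side gray');print(b.mean(2).astype(int)[284:304,242:260])
E
```

```text
t: 21.3
position: [0.5274, -0.2905, 0.261]
tcp_rot: [-0.001, 0.126, 0.992, 0.0]
wrist_force: [0.1, -0.8, -2.0]
grip_width: 0.0296
finger_force: 60.0
[ 0.5274 -0.2905  0.261 ] [-0.0011  0.0002 -1.    ]
wrist [[256.1, 184.5], [256.6, 182.7], [256.6, 184.6]]
side [[250.3, 295.4], [250.4, 297.5], [250.4, 295.1]]
wrist R-B
[[  2   3   3   6   9  11  14  18  19  20  19  18  17  15  13   8   4   5
    1   3   4   3]
 [  2   2   5   9  15  16  18  17  19  16  17  16  18  18  16  12   7   5
    4   3   2   4]
 [  1   4   9  16  16  17  17  17  18  18  17  15  15  17  18  15  10   7
    3   3   4   4]
 [  4   7  13  18  19  17  17  18  17  18  19  18  15  16  15  18  15   9
    6   4   3   5]
 [  3   9  14  18  16  18  19  20  21  21  22  20  18  19  18  17  13  14
    7   6   3   4]
 [  4   9  15  18  19  21  22  30  31  33  32  32  26  24  20  18  16  15
    8   3   2   4]
 [  6  13  17  18  19  20  32  49  59  61  63  57  46  34  22  19  18  13
   10   6   4   5]
 [  6  10  15  20  20  34  57  81  99 100 101  96  79  56  35  21  19  13
    9   3   4   1]
 [  6  13  17  20  29  56  87 111 12
[... 3437 characters left out ...]
166 161 153 142 121 125]
 [152 159 164 168 170 166 120  66  56 109 162 169 166 161 153 143 120 112]
 [152 159 164 168 171 168 127  75  67 126 161 168 166 161 154 143 122 111]
 [151 159 164 168 172 175 150 122 108 141 154 163 168 162 154 143 122 111]
 [153 160 168 174 185 176 155 143 140 146 150 160 186 172 159 146 124 113]
 [160 171 183 193 204 177 154 150 149 150 150 163 205 191 177 162 138 124]
 [173 186 195 191 204 170 148 148 149 149 148 159 209 193 192 186 167 145]
 [190 198 193 181 196 178 149 139 139 138 142 173 206 186 194 196 185 170]
 [199 201 187 179 186 199 190 165 148 147 172 199 199 181 184 194 195 186]
 [202 196 184 188 186 192 199 202 201 201 200 196 187 188 178 185 196 196]]
```

The rows are not in the units I measure in: shifts go in units of 50 mm. I convert before sending: 0.001 m is 0.02, -0.0002 m is -0.004.

```bash
echo '[{"jaw": 0.02,"d": [-0.004,0.002,0.02],"rotvec": [0,-0.001,0]},{"jaw": 0.02},{"jaw": 0.02},{"jaw": 0.02},{"jaw": 0.02},{"jaw": 0.02},{"jaw": 0.02},{"jaw": 0.02}]' | python3 steer.py; python3 - <<'E'
from h import *
p,r=pose();s=robot.state();print(p,r.as_matrix()[:,2],s['joint_velocities'],s['wrist_force'])
b=robot.read_camera('side').astype(int)
print((b[:,:,2]-b[:,:,0])[294:304,244:258]);print(b.mean(2).astype(int)[290:300,244:258])
t=robot.read_camera('top');o=cv2.imread('pics/top0.png')
for n,(x,y) in dict(bottle=(265,190),jar=(265,254),spacer=(290,129)).items():
    d=cv2.absdiff(t,o)[y-14:y+15,x-14:x+15].max(2);print(n,(d>40).sum())
E
```

```text
t: 22.4
position: [0.5275, -0.2904, 0.2598]
tcp_rot: [-0.0, 0.126, 0.992, 0.0]
wrist_force: [0.4, -0.4, -1.6]
grip_width: 0.0293
finger_force: 60.0
[ 0.5275 -0.2904  0.2598] [-0.0004  0.0001 -1.    ] [ 0.0001  0.0002 -0.0013 -0.0015  0.0009 -0.0015  0.0009] [ 0.4343 -0.375  -1.5681]
[[ -3  -2  -2  -3  -3  -4  -4  -3  -4  -3  -3  -3  -3  -3]
 [ -2  -3  -3  -2  -1  -2  -2   1  -1  -2  -3  -4  -4  -3]
 [ -2  -2  -3   1  20  14  11  31  34   8  -3  -3  -4  -3]
 [ -3  -3   0  23  73  65  55  82  86  43   5  -2  -3  -3]
 [ -3  -1   4  49  97 107 108 112 112  79  12  -1  -3  -3]
 [ -2  -2   7  52 105 117 118 117 118  86  14   1  -2  -3]
 [ -2  -1   8  43  99 116 118 118 115  74  13   2  -1  -2]
 [ -2   0   9  31  68  99 111 110  88  40  11   3  -1  -3]
 [ -2   2   8  13  26  51  69  67  41  15   9   4  -2  -3]
 [ -2   5   8   8  12  14  15  14  13  10   8   6   0  -3]]
[[140 134 136 131 134 141 141 136 129 131 130 154 153 143]
 [146 136 136 131 135 140 141 136 128 131 137 156 153 143]
 [159 146 140 133 134 141 142 137 133 137 151 158 154 143]
 [163 163 158 147 127 135 137 136 149 160 163 160 154 143]
 [164 168 168 162 124 100  97 108 159 167 166 160 154 142]
 [164 168 170 167 123  72  57  93 161 168 166 161 154 142]
 [164 168 170 168 126  69  55 105 158 168 166 160 154 143]
 [164 168 172 175 149  99  86 121 151 164 168 162 154 143]
 [168 174 184 176 154 139 136 142 148 160 186 172 159 146]
 [183 193 203 177 154 149 148 150 149 162 205 191 177 162]]
bottle 0
jar 0
spacer 0
```

```bash
python3 -c "
from station import robot
print(robot.close_job())"
```

```text
the job is handed in; nothing more can be done
None
```

I took the tester out of its dock, held it still for over 2 s about 5 mm in front of the reference port, and handed the job in (at about 22 s) with it upright and motionless about 5 mm above the feedthrough cap. I estimate the tip is within about 1–2 mm sideways; I saw no sign of contact, and the bottle, jar and spacer had not moved.

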